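# Find the heavy side of the roaster's blower wheel

## Robot

A 6-joint arm with a two-finger parallel gripper is mounted at the origin on the work surface. World frame = base frame: x ahead of the robot, y to its left, z up, the work surface at z = 0. Lengths are in mm, angles in rad, forces in N, time in s.
With the tool pointing down it reaches from about 350 to 775 mm from the base axis. Payload 7.3 kg.
Tool frame: the origin (TCP) lies at the very end of the fingers, on their centre line; the grasp point (between the pads) lies bot.grasp_offset behind it (bot.grasp_offset is the distance from the TCP to the grasp point, in mm); z points along the fingers, y is the line along which they close (so a half turn about z gives the same grasp; the last joint's range is limited). The gripper opens to 92 mm and grips with 3 to 60 N. Pads are 19 mm wide; open, the fingers measure 130 mm over their backs; the gripper's body (75 mm by 190 mm) begins 47 mm behind the grasp point.
Start: joints at [-1.371, 0.342, 1.524, -0, 1.275, -0.146], TCP at [177.971, -493.934, 226.741] pointing down, gripper open.
Joint ranges: [-2.53, 2.53], [-0.77, 2.02], [0.04, 2.7], [-1, 4.14], [0.28, 2.66], [-3.11, 3.11]. Speed limits (rad/s): [2.57, 2.57, 3.14, 3.14, 3.14, 3.14].

## Interface

Orientations are given as [roll, pitch, yaw] about the fixed x, y, z axes, in that order (R = Rz(yaw) Ry(pitch) Rx(roll)).
In Python, from plant import bot gives the robot as it stands. The module is installed in compiled form; this text tells all that it offers.
- The arm moves only by the shell command python3 -m handwheel 'ROWS'. ROWS is JSON, a list of rows, each an object of numbers: "claw": the finger opening in mm, from 0 to 91.8; "dx", "dy", "dz": the shift along the tool's x, y, z in mm; "rx", "ry", "rz": the turn, a rotation vector about the tool's x, y, z in rad. A call has 1 to 10 rows; each row shifts and turns the commanded pose from where the row before left it, along the tool's axes as they then stand; what a row does not reach is not made up. A row lasts 1/10 s, in which the tool goes at most 50 mm and 8.59 degrees, less where a joint would pass 70% of its speed; a pose out of reach is approached as far as the arm can. A call is refused whole if a number of a shift passes 50 or a number of a turn 0.15, either way. A call with a gripper value outside its range is refused whole. The fingers move at their own pace and stop on an object; the grip force is fixed at half the most. Time passes only in rows, so rows that do not move let the fingers close. It gives the time, the measured TCP pose, the force and the opening at its end, in the units of the state.
- bot.get_obs(): the state, without advancing time (a new reading comes with each control period).
- bot.capture(name): name is "scene" or "top" or "wrist"; returns a dict with "frame" (480x640x3 uint8, red, green, blue), "camera_matrix" (3x3 intrinsics, pixels), "k1" (the pictures are not rectified: a ray, as slopes to the right and down, at radius r is drawn at 1 + k1 r^2 times it, then the intrinsics apply), "view" (4x4, takes a point from world to camera coordinates); the wrist camera has in their place "mount" (4x4, takes a point from camera to tool coordinates, whose origin is the TCP and whose axes are the flange's). Camera axes: x right, y down, z forward; pixel columns grow to the right and rows downward; lengths in mm; the calibration is good to about 2 mm. A picture is of the moment at which its call begins: read the wrist's pose just before it. There is no depth.
- bot.close_job(): hands the job in, once; it reports no verdict.
The state is a dict: "time": time; "joint_positions": joint angles; "dq": joint speeds; "tau": joint torques, N m; "tool_pos": TCP position; "tcp_rot": TCP orientation; "contact_force": force on the tool from outside, world axes, zero at the start; "moment": the same for the moment, N m; "grip_width": finger opening in mm.
Only numpy, scipy, OpenCV 4.12 (cv2) and the standard library are available. Lean on these libraries where they do the work, as an engineer would, in place of code of your own. Each camera call takes 0.05 s, during which the arm holds its last target. There are 200 camera calls.

## Task

Push the blower wheel along its rails, out of the parking notch and onto the four rollers of the balancing stand, and take the hand away so that its hidden heavy side turns to the bottom by itself. Once it hangs still, swing the red brake arm down and press it firmly, without ramming, onto the rim so that it keeps gripping the wheel in that position after you let go. Leave the mug, the jar and the wrench where they are.

Things in the scene. Friction and masses are not known exactly. Their poses are not given: they have to be found in the camera images.
- stand: Fixed balancing stand: grey base 250 x 110 x 12 mm (160 wide at the rollers), two parallel aluminium rails (at y = -34 and +34 mm, 8 mm thick, flat tops at z = 70 mm). Origin: on the counter under the roller nest. x runs along the rails from parking notch (x = -100 mm) to nest (x = 0), y along the wheel's axle, z up. Stop posts on the rails rise to z = 85 mm behind the notch (x = -132) and 100 mm beyond the nest (x = 32).
- notch (a point): Centre of the wheel when parked, 88 mm above the counter. The notch is an 18 mm gap in both rail tops, into which the hub sinks 2 mm. The hub rubs there, which holds the wheel from turning.
- nest (a point): Centre of the wheel when it lies on the rollers, 82 mm above the counter. The four free-turning steel rollers (radius 20 mm, 10 mm wide) sit outside the rails at x = -20 and +20, y = -62 and +62, z = 62 mm of the stand. Once its axle is past x = -20 mm the wheel drops 9 mm into the nest by itself.
- wheel: Loose aluminium blower wheel, 0.8 kg: solid disc 120 mm across, 22 mm thick, thin blades on its faces (the orange blade and rim mark say nothing of the heavy side), hub 40 mm across (lies on the rails), axle ends 16 mm across, 144 mm over all. Origin: its centre; y: its axle. It starts parked in the notch. A level push on the rim moves it: about 15 N out of the notch, then 5 N. On the rollers it swings 1 to 5 s until still.
- heavy_spot (a point): The centre of the weight hidden inside the wheel, 44 mm from the axle; where it lies in the wheel differs each time, and it cannot be seen. Its z axis points from the weight to the axle, so it points straight up when the heavy side is at the bottom.
- brake (a joint): Angle of the red brake arm, rad: 0 when level, its pad then just resting on the rim of a wheel in the nest; positive when raised (0.6 to 0.9 at the start). The stiff hinge (0.3 N m) stays wherever it is left, and keeps up to about 5 N on the pad after a press. Pressing on its top side over the pad with 12 to 20 N does that.
- brake_pin (a point): Hinge of the brake arm, 155 mm above the counter, 80 mm beyond the nest along the stand's x; its pin lies along the stand's y. The arm reaches 112 mm from here towards the parking notch, over the middle of the rim; it is 18 mm wide and 14 mm thick, centred on the pin's height. A bracket 16 mm long and 38 mm wide carries it, up to 164 mm high.
- brake_pad: Rubber pad under the brake arm, 26 x 20 x 7 mm, 80 mm from the pin. Origin: its centre.
- brake_end (a point): Middle of the free end of the brake arm, on its top side.
- mug_c (a point): Centre of a white mug, 76 mm across, 85 mm high. A bystander.
- jar_c (a point): Centre of an amber jar, 70 mm across, 100 mm high. A bystander.
- wrench_c (a point): Middle of a wrench lying on the counter, 180 mm long. A bystander.
There are look-alikes about, which are no part of the job. Leave any purple look-alike of the wheel alone.

How it is judged:
By the outcome, as a careful person would: the job done as asked, in the order asked, and still so for the second after the job is handed in, with the robot touching nothing.
It also fails if it takes over 58 s, if anything falls off the work surface, if the arm or the gripper's body presses on something with over 40 N, if the wrist force passes 120 N, or if a joint passes its speed limit or range.

## Working session

There is one attempt and no reset: what is moved stays moved. The work goes in short steps, Python scripts to look and compute and a shell command to move; the robot and the scene stay as the last step left them, time stands still between calls to the robot, and variables do not carry over. Pictures are saved under pics/ and viewed, on a budget of 10 in all, crops included, one or two more only if the job needs it, and the job is handed in when it is done.

```bash
mkdir -p pics; cat > h.py <<'E'
import numpy as np, cv2, pickle
from plant import bot
def cap(n):
    o=bot.get_obs(); c=bot.capture(n); c['obs']=o
    return c
E
python3 - <<'E'
from h import *
o=bot.get_obs(); print(o, bot.grasp_offset)
for n in ["scene","top"]:
    c=cap(n); pickle.dump(c,open(f'{n}0.pkl','wb')); cv2.imwrite(f'pics/{n}0.png',c['frame'][:,:,::-1])
    print(n,c['camera_matrix'],c['k1'],np.round(c['view'],3))
E
```

```text
{'time': 0.0, 'joint_positions': array([-1.37098889e+00,  3.42722116e-01,  1.52502968e+00, -2.56894925e-05,
        1.27544851e+00, -1.46005655e-01]), 'dq': array([-0.00067596, -0.00083636, -0.00015029,  0.00040052,  0.00170199,
        0.00153213]), 'tau': array([-2.46486015e-03, -4.31256795e+01, -2.44222176e+01,  7.16584828e-02,
        5.60771464e-02, -1.44944620e-04]), 'tool_pos': array([ 177.87929901, -493.48991633,  226.04088615]), 'tcp_rot': array([-3.13999853e+00, -2.09589990e-04,  3.45820421e-01]), 'contact_force': array([-0.84378489, -0.25053305, -0.46372095]), 'moment': array([ 0.01630787, -0.00154951,  0.02383848]), 'grip_width': 91.65595935554305} 18.8
scene [[519.57505923   0.         319.95407621]
 [  0.         519.57505923 237.11182373]
 [  0.           0.           1.        ]] -0.14827978989374035 [[ 7.470000e-01  6.650000e-01 -1.900000e-02 -4.290330e+02]
 [ 4.520000e-01 -5.290000e-01 -7.180000e-01 -1.830980e+02]
 [-4.880000e-01  5.270000e-01 -6.960000e-01  1.574361e+03]
 [ 0.000000e+00  0.000000e+00  0.000000e+00  1.000000e+00]]
top [[565.3003779    0.         317.7159165 ]
 [  0.         565.3003779  248.33375146]
 [  0.           0.           1.        ]] -0.15540125380457845 [[ 6.000000e-03 -1.000000e+00 -0.000000e+00  8.326000e+00]
 [-9.980000e-01 -6.000000e-03 -6.100000e-02  5.778500e+02]
 [ 6.100000e-02  1.000000e-03 -9.980000e-01  1.350203e+03]
 [ 0.000000e+00  0.000000e+00  0.000000e+00  1.000000e+00]]
```

View pics/scene0.png

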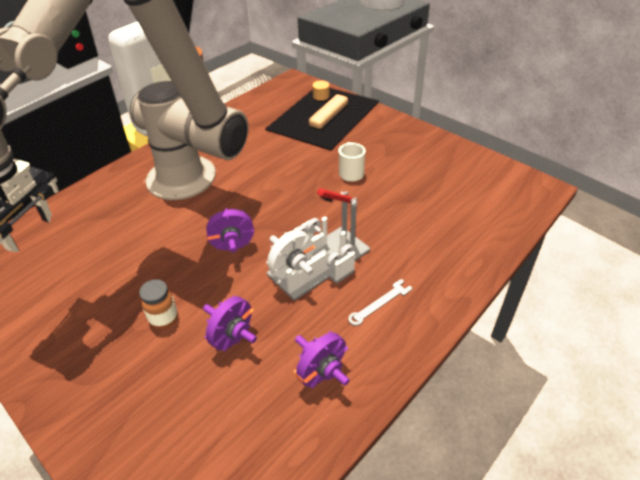

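View pics/top0.png

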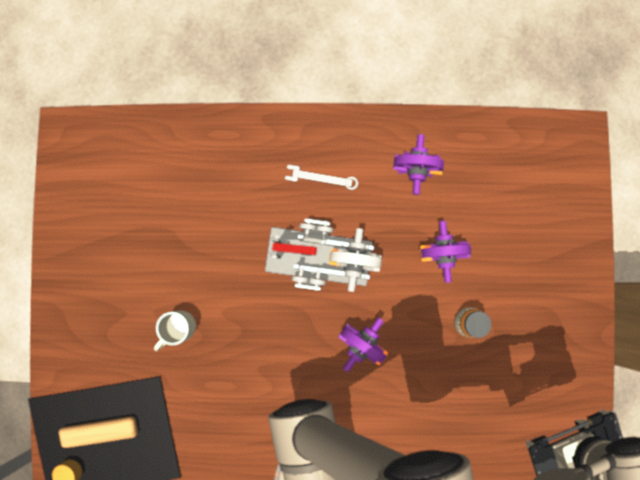

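The scene view shows the silver wheel at (295,258) on the stand, with the red arm at (335,194). In the top view the wheel is at (355,258) and the red arm at (294,249). There are three purple look-alikes, in the top view at (418,163), (445,250) and (363,342). Only the silver wheel sits in a stand's notch, so it is the one meant. I'll confirm that in an enlarged crop.

```bash
python3 - <<'E'
from h import *
t=pickle.load(open('top0.pkl','rb'))['frame'][205:305,255:395,::-1]
s=pickle.load(open('scene0.pkl','rb'))['frame'][180:300,255:385,::-1]
a=cv2.resize(t,None,fx=3.1,fy=3.1,interpolation=cv2.INTER_CUBIC)   
b=cv2.resize(s,None,fx=2.8,fy=2.8,interpolation=cv2.INTER_CUBIC)
H=max(a.shape[0],b.shape[0]); z=np.zeros((H,a.shape[1]+b.shape[1],3),np.uint8)
z[:a.shape[0],:a.shape[1]]=a; z[:b.shape[0],a.shape[1]:]=b
print(z.shape,a.shape); cv2.imwrite('pics/crop1.png',z)
E
```

```text
(336, 798, 3) (310, 434, 3)
```

View pics/crop1.png

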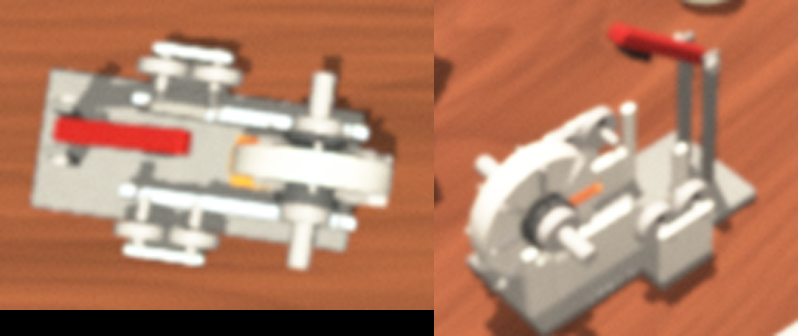

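The crop confirms it: the silver wheel is parked between the rails, with axle ends at crop (323,72) and (298,270). The base's left corners are at (50,70) and (33,206), and the red arm runs from (55,130) to (189,142). Next I'll cast rays.

```bash
cat >> h.py <<'E'
def ray(c,uv):
    uv=np.array(uv,float).reshape(-1,1,2)
    p=cv2.undistortPoints(uv,c['camera_matrix'],np.array([c['k1'],0,0,0,0.])).reshape(-1,2)
    V=c['view'] if 'view' in c else None
    R=V[:3,:3];t=V[:3,3]; o=-R.T@t
    return o,np.c_[p,np.ones(len(p))]@R
def onz(c,uv,z):
    o,d=ray(c,uv); return o+d*((z-o[2])/d[:,2])[:,None]
def proj(c,P):
    V=c['view']; return cv2.projectPoints(np.array(P,float).reshape(-1,3),cv2.Rodrigues(V[:3,:3])[0],V[:3,3],c['camera_matrix'],np.array([c['k1'],0,0,0,0.]))[0].reshape(-1,2)
E
python3 - <<'E'
from h import *
t=pickle.load(open('top0.pkl','rb')); s=pickle.load(open('scene0.pkl','rb'))
f=lambda x,y:(255+x/3.1,205+y/3.1)
A=onz(t,[f(323,72),f(298,270)],88); print('axle',A.round(1),np.linalg.norm(A[0]-A[1]))
B=onz(t,[f(50,70),f(33,206)],12); print('base',B.round(1),np.linalg.norm(B[0]-B[1]))
mid=A.mean(0); ax=(A[0]-A[1]); ax/=np.linalg.norm(ax)
bm=B.mean(0); bx=bm-mid; bx[2]=0
print('mid',mid,'axle perp yaw',np.arctan2(ax[1],ax[0]),'base end dist',np.linalg.norm(bx),'dir',np.arctan2(bx[1],bx[0]))
# scene axle tips (crop 2.8, offset 434): near (583,245) far (480,162)
g=lambda x,y:(255+(x-434)/2.8,180+y/2.8)
P=onz(s,[g(583,245),g(483,163)],88);print('scene axle',P.round(1),P.mean(0),np.linalg.norm(P[0]-P[1]))
# red mask
for n,c in(('t',t),('s',s)):
    h=cv2.cvtColor(c['frame'],cv2.COLOR_RGB2HSV); m=((h[...,0]<5)|(h[...,0]>174))&(h[...,1]>200)&(h[...,2]>90)
    m[:, :250]=0;m[:,400:]=0;m[:150]=0;m[300:]=0
    r=cv2.minAreaRect(np.argwhere(m)[:,::-1].astype(np.float32)); print(n,m.sum(),r,cv2.boxPoints(r).round(1).tolist())
# red bounding and mug etc
for nm,uv,z in(('mug',(175,327),85),('jar',(477,323),100),('wr',(322,177),5)): print(nm,onz(t,[uv],z).round(0))
# other notch distances: projections check
x=np.array([bx[0],bx[1],0])/np.linalg.norm(bx); print(x)
E
```

```text
axle [[620.5 -83.2  88. ]
 [473.7 -65.1  88. ]] 147.8977391165684
base [[628.1 126.   12. ]
 [521.1 138.1  12. ]] 107.67792072736273
mid [547.09146874 -74.13524451  88.        ] axle perp yaw -0.1227725610152472 base end dist 207.98558183271618 dir 1.4381917200903365
scene axle [[608.5 -75.4  88. ]
 [478.8 -61.2  88. ]] [543.65608264 -68.3243412   88.        ] 130.5488296586373
t 228 ((294.0065612792969, 248.4430694580078), (40.538726806640625, 5.84583044052124), 6.581944942474365) [[273.5, 249.0], [274.20001220703125, 243.1999969482422], [314.5, 247.89999389648438], [313.79998779296875, 253.6999969482422]]
s 39 ((334.2353210449219, 196.05882263183594), (24.73863410949707, 3.395498752593994), 14.03624439239502) [[321.79998779296875, 194.6999969482422], [322.6000061035156, 191.39999389648438], [346.6000061035156, 197.39999389648438], [345.79998779296875, 200.6999969482422]]
mug [[389. 341.  85.]]
jar [[ 404. -354.  100.]]
wr [[755.   3.   5.]]
[0.13221633 0.99122088 0.        ]
```

```bash
python3 - <<'E'
from h import *
t=pickle.load(open('top0.pkl','rb')); s=pickle.load(open('scene0.pkl','rb'))
o1,d1=ray(t,[(314.2,250.8)]);o2,d2=ray(s,[(322.,193.)])
d1,d2=d1[0],d2[0]; k=np.linalg.lstsq(np.c_[d1,-d2],o2-o1,rcond=None)[0]
p,q=o1+k[0]*d1,o2+k[1]*d2; print('brake end',p.round(1),q.round(1),'gap',np.linalg.norm(p-q).round(1))
yaw=1.444; X=np.array([np.cos(yaw),np.sin(yaw),0]);Y=np.array([-X[1],X[0],0]); M=np.array([547.1,-74.1,0])
N=M+100*X; print('nest',N.round(1)); S=lambda x,y,z:N+x*X+y*Y+np.array([0,0,z])
e=(p+q)/2-N; print('end in stand',e@X,e@Y,e[2],'theta',np.arctan2(e[2]-155-5,80-e@X))
for th in(.6,.7,.8,.9):
  c,n=np.cos(th),np.sin(th); a=S(80-112*c+7*n,0,155+112*n+7*c); b=S(80+7*n,0,155+7*c)
  print(th,'top',proj(t,[a,b]).round(1).tolist(),'scene',proj(s,[a,b]).round(1).tolist())
f=lambda x,y:(255+x/3.1,205+y/3.1)
# roller outer ends in top crop
print('rollers pred crop',[(((u-255)*3.1).round(),((v-205)*3.1).round()) for u,v in proj(t,[S(x,y,82) for x in(-20,20) for y in(-62,62)])])
print('base pred',[(((u-255)*3.1).round(),((v-205)*3.1).round()) for u,v in proj(t,[S(108,y,12) for y in(-55,55)])])
print('posts/tips',[(((u-255)*3.1).round(),((v-205)*3.1).round()) for u,v in proj(t,[S(-132,34,85),S(-132,-34,85),S(32,34,100),S(32,-34,100)])])
P=S(-190,0,130);Q=S(-190,0,80);print('approach',P,Q)
cv2.imwrite
E
```

```text
brake end [560.3  19.1 220.2] [565.2  23.9 220.5] gap 6.9
nest [559.7  25.1   0. ]
end in stand -3.1735980161513946 -3.4448032022073236 220.30962573886075 theta 0.627377280613164
0.6 top [[315.4, 251.5], [273.2, 247.4]] scene [[317.6, 192.1], [347.4, 196.2]]
0.7 top [[311.8, 250.8], [273.0, 247.4]] scene [[320.0, 187.8], [347.6, 196.2]]
0.8 top [[307.8, 250.0], [272.8, 247.4]] scene [[322.7, 183.5], [347.7, 196.3]]
0.9 top [[303.3, 249.3], [272.6, 247.4]] scene [[325.7, 179.4], [347.9, 196.4]]
rollers pred crop [(np.float64(214.0), np.float64(74.0)), (np.float64(192.0), np.float64(240.0)), (np.float64(161.0), np.float64(67.0)), (np.float64(139.0), np.float64(232.0))]
base pred [(np.float64(51.0), np.float64(70.0)), (np.float64(32.0), np.float64(209.0))]
posts/tips [(np.float64(347.0), np.float64(222.0)), (np.float64(359.0), np.float64(131.0)), (np.float64(127.0), np.float64(192.0)), (np.float64(139.0), np.float64(100.0))]
approach [ 535.71888417 -163.3774899   130.        ] [ 535.71888417 -163.3774899    80.        ]
```

```bash
python3 -m handwheel '[{"claw":0,"rz":-0.137},{"rz":-0.137},{"rz":-0.137},{"rz":-0.137},{"rz":-0.137},{"rz":-0.137},{"rz":-0.137},{"rz":-0.137},{"claw":0}]' && python3 -m handwheel '[{"dx":34,"dy":28},{"dx":34,"dy":28},{"dx":34,"dy":28},{"dx":34,"dy":28},{"dx":34,"dy":28},{"dx":34,"dy":28},{"dx":34,"dy":28},{"dx":34,"dy":28},{"dx":34,"dy":28},{"dx":34,"dy":28}]'; python3 -m handwheel '[{}]'
```

```text
invalid input at $[0]: expected keys claw, dx, dy, dz, rx, ry, rz
invalid input at $[0]: expected keys claw, dx, dy, dz, rx, ry, rz
```

```bash
python3 -m handwheel '[{"claw":0,"dx":0,"dy":0,"dz":0,"rx":0,"ry":0,"rz":-0.137},{"claw":0,"dx":0,"dy":0,"dz":0,"rx":0,"ry":0,"rz":-0.137},{"claw":0,"dx":0,"dy":0,"dz":0,"rx":0,"ry":0,"rz":-0.137},{"claw":0,"dx":0,"dy":0,"dz":0,"rx":0,"ry":0,"rz":-0.137},{"claw":0,"dx":0,"dy":0,"dz":0,"rx":0,"ry":0,"rz":-0.137},{"claw":0,"dx":0,"dy":0,"dz":0,"rx":0,"ry":0,"rz":-0.137},{"claw":0,"dx":0,"dy":0,"dz":0,"rx":0,"ry":0,"rz":-0.137},{"claw":0,"dx":0,"dy":0,"dz":0,"rx":0,"ry":0,"rz":-0.137},{"claw":0,"dx":0,"dy":0,"dz":0,"rx":0,"ry":0,"rz":0}]'
```

```text
time: 1.0
tool_pos: [177.9, -493.7, 226.3]
tcp_rot: [-3.141, -0.001, 1.443]
contact_force: [-0.4, -0.5, 0.8]
grip_width: 24.6
```

```bash
python3 -m handwheel '[{"claw":0,"dx":34,"dy":28,"dz":0,"rx":0,"ry":0,"rz":0},{"claw":0,"dx":34,"dy":28,"dz":0,"rx":0,"ry":0,"rz":0},{"claw":0,"dx":34,"dy":28,"dz":0,"rx":0,"ry":0,"rz":0},{"claw":0,"dx":34,"dy":28,"dz":0,"rx":0,"ry":0,"rz":0},{"claw":0,"dx":34,"dy":28,"dz":0,"rx":0,"ry":0,"rz":0},{"claw":0,"dx":34,"dy":28,"dz":0,"rx":0,"ry":0,"rz":0},{"claw":0,"dx":34,"dy":28,"dz":0,"rx":0,"ry":0,"rz":0},{"claw":0,"dx":34,"dy":28,"dz":0,"rx":0,"ry":0,"rz":0},{"claw":0,"dx":34,"dy":28,"dz":0,"rx":0,"ry":0,"rz":0},{"claw":0,"dx":34,"dy":28,"dz":0,"rx":0,"ry":0,"rz":0}]'
```

```text
time: 2.0
tool_pos: [500.4, -191.2, 226.6]
tcp_rot: [-3.141, 0.0, 1.438]
contact_force: [0.4, -0.6, 0.2]
grip_width: 0.3
```

```bash
python3 -m handwheel '[{"claw":0,"dx":33,"dy":32,"dz":0,"rx":0,"ry":0,"rz":0},{"claw":0,"dx":0,"dy":0,"dz":30,"rx":0,"ry":0,"rz":0},{"claw":0,"dx":0,"dy":0,"dz":30,"rx":0,"ry":0,"rz":0},{"claw":0,"dx":0,"dy":0,"dz":30,"rx":0,"ry":0,"rz":0},{"claw":0,"dx":0,"dy":0,"dz":30,"rx":0,"ry":0,"rz":0},{"claw":0,"dx":0,"dy":0,"dz":26,"rx":0,"ry":0,"rz":0},{"claw":0,"dx":0,"dy":0,"dz":0,"rx":0,"ry":0,"rz":0}]'
python3 - <<'E'
from h import *
c=cap('scene'); s=cap('top'); pickle.dump((c,s),open('c1.pkl','wb'))
a=cv2.resize(c['frame'][150:330,190:390,::-1],(400,360),interpolation=cv2.INTER_CUBIC)
b=cv2.resize(s['frame'][180:320,270:430,::-1],(400,350),interpolation=cv2.INTER_CUBIC)
z=np.zeros((360,800,3),np.uint8);z[:,:400]=a;z[:350,400:]=b
cv2.imwrite('pics/c1.png',z)
E
```

```text
time: 2.7
tool_pos: [533.0, -163.1, 77.2]
tcp_rot: [-3.134, -0.002, 1.438]
contact_force: [-0.1, 0.1, 0.9]
grip_width: 0.4
```

View pics/c1.png

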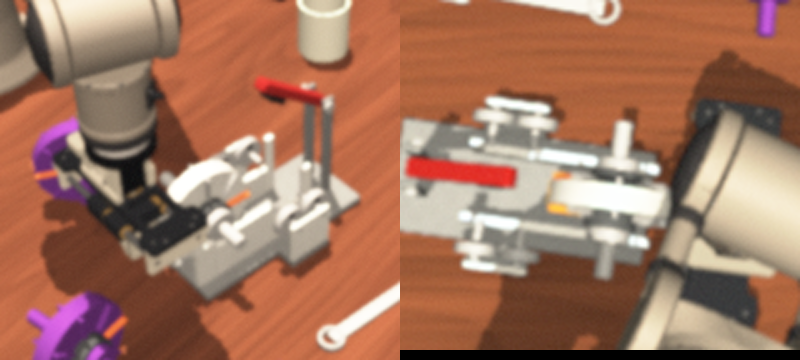

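The left half shows the closed gripper behind the wheel at (160,235), level and clear of the purple wheels. The top half shows the wheel still parked at (610,195) and the red arm untouched. Now I'll push slowly.

```bash
python3 -m handwheel '[{"claw":0,"dx":4,"dy":3,"dz":-2,"rx":0,"ry":0,"rz":0},{"claw":0,"dx":4,"dy":0,"dz":0,"rx":0,"ry":0,"rz":0},{"claw":0,"dx":4,"dy":0,"dz":0,"rx":0,"ry":0,"rz":0},{"claw":0,"dx":4,"dy":0,"dz":0,"rx":0,"ry":0,"rz":0},{"claw":0,"dx":4,"dy":0,"dz":0,"rx":0,"ry":0,"rz":0},{"claw":0,"dx":4,"dy":0,"dz":0,"rx":0,"ry":0,"rz":0},{"claw":0,"dx":4,"dy":0,"dz":0,"rx":0,"ry":0,"rz":0}]'; python3 -m handwheel '[{"claw":0,"dx":4,"dy":0,"dz":0,"rx":0,"ry":0,"rz":0},{"claw":0,"dx":4,"dy":0,"dz":0,"rx":0,"ry":0,"rz":0},{"claw":0,"dx":4,"dy":0,"dz":0,"rx":0,"ry":0,"rz":0}]'; python3 -m handwheel '[{"claw":0,"dx":4,"dy":0,"dz":0,"rx":0,"ry":0,"rz":0},{"claw":0,"dx":4,"dy":0,"dz":0,"rx":0,"ry":0,"rz":0},{"claw":0,"dx":4,"dy":0,"dz":0,"rx":0,"ry":0,"rz":0}]'
```

```text
time: 3.5
tool_pos: [543.0, -141.0, 84.1]
tcp_rot: [3.137, 0.008, 1.443]
contact_force: [-2.2, -16.4, 5.0]
grip_width: -0.0
time: 3.8
tool_pos: [544.1, -126.5, 83.5]
tcp_rot: [3.139, 0.003, 1.442]
contact_force: [-1.0, -6.2, 2.8]
grip_width: 0.4
time: 4.1
tool_pos: [545.6, -114.5, 83.5]
tcp_rot: [3.139, 0.003, 1.442]
contact_force: [-0.2, -6.0, 2.3]
grip_width: 0.6
```

```bash
python3 -m handwheel '[{"claw":0,"dx":4,"dy":0,"dz":0,"rx":0,"ry":0,"rz":0},{"claw":0,"dx":4,"dy":0,"dz":0,"rx":0,"ry":0,"rz":0},{"claw":0,"dx":4,"dy":0,"dz":0,"rx":0,"ry":0,"rz":0},{"claw":0,"dx":4,"dy":0,"dz":0,"rx":0,"ry":0,"rz":0},{"claw":0,"dx":4,"dy":0,"dz":0,"rx":0,"ry":0,"rz":0},{"claw":0,"dx":4,"dy":0,"dz":0,"rx":0,"ry":0,"rz":0},{"claw":0,"dx":4,"dy":0,"dz":0,"rx":0,"ry":0,"rz":0},{"claw":0,"dx":4,"dy":0,"dz":0,"rx":0,"ry":0,"rz":0},{"claw":0,"dx":4,"dy":0,"dz":0,"rx":0,"ry":0,"rz":0},{"claw":0,"dx":4,"dy":0,"dz":0,"rx":0,"ry":0,"rz":0}]'; python3 -m handwheel '[{"claw":0,"dx":4,"dy":0,"dz":0,"rx":0,"ry":0,"rz":0},{"claw":0,"dx":4,"dy":0,"dz":0,"rx":0,"ry":0,"rz":0}]'; python3 -m handwheel '[{"claw":0,"dx":3,"dy":0,"dz":0,"rx":0,"ry":0,"rz":0}]';
```

```text
time: 5.1
tool_pos: [550.7, -74.7, 83.4]
tcp_rot: [3.14, 0.003, 1.442]
contact_force: [-0.3, -7.3, 3.2]
grip_width: 0.5
time: 5.3
tool_pos: [551.7, -66.7, 83.3]
tcp_rot: [3.14, 0.002, 1.442]
contact_force: [-0.4, -5.3, 3.6]
grip_width: 0.4
time: 5.4
tool_pos: [552.1, -63.3, 83.3]
tcp_rot: [3.14, 0.002, 1.442]
contact_force: [0.6, -3.6, 0.7]
grip_width: 0.3
```

```bash
python3 -m handwheel '[{"claw":0,"dx":2,"dy":0,"dz":0,"rx":0,"ry":0,"rz":0}]'; python3 -m handwheel '[{"claw":0,"dx":2,"dy":0,"dz":0,"rx":0,"ry":0,"rz":0}]';  python3 -m handwheel '[{"claw":0,"dx":0,"dy":0,"dz":0,"rx":0,"ry":0,"rz":0},{"claw":0,"dx":0,"dy":0,"dz":0,"rx":0,"ry":0,"rz":0}]'
```

```text
time: 5.5
tool_pos: [551.9, -60.2, 82.9]
tcp_rot: [3.141, -0.0, 1.442]
contact_force: [-0.1, -0.1, -0.6]
grip_width: 0.4
time: 5.6
tool_pos: [551.9, -58.0, 82.6]
tcp_rot: [-3.141, -0.0, 1.442]
contact_force: [-0.1, -0.0, 0.1]
grip_width: 0.7
time: 5.8
tool_pos: [552.0, -58.2, 82.6]
tcp_rot: [-3.141, -0.0, 1.442]
contact_force: [0.0, 0.4, -0.1]
grip_width: 0.5
```

```bash
python3 -m handwheel '[{"claw":0,"dx":-30,"dy":0,"dz":0,"rx":0,"ry":0,"rz":0},{"claw":0,"dx":-40,"dy":0,"dz":-10,"rx":0,"ry":0,"rz":0},{"claw":0,"dx":-20,"dy":0,"dz":-35,"rx":0,"ry":0,"rz":0},{"claw":0,"dx":-20,"dy":0,"dz":-40,"rx":0,"ry":0,"rz":0},{"claw":0,"dx":0,"dy":0,"dz":-40,"rx":0,"ry":0,"rz":0},{"claw":0,"dx":0,"dy":0,"dz":-40,"rx":0,"ry":0,"rz":0},{"claw":0,"dx":0,"dy":0,"dz":-20,"rx":0,"ry":0,"rz":0},{"claw":0,"dx":0,"dy":0,"dz":0,"rx":0,"ry":0,"rz":0}]'
cat >v.py <<'E'
from h import *
import sys
c=cap('scene'); s=cap('top'); pickle.dump((c,s),open(sys.argv[1]+'.pkl','wb'))
a=cv2.resize(c['frame'][175:305,250:390,::-1],(430,400),interpolation=cv2.INTER_CUBIC)
b=cv2.resize(s['frame'][200:310,260:390,::-1],(370,313),interpolation=cv2.INTER_CUBIC)
z=np.zeros((400,800,3),np.uint8);z[:,:430]=a;z[:313,430:]=b
cv2.imwrite('pics/%s.png'%sys.argv[1],z)
E
python3 v.py c2
```

```text
time: 6.6
tool_pos: [539.2, -168.2, 271.2]
tcp_rot: [3.135, 0.002, 1.442]
contact_force: [0.4, -0.2, 0.3]
grip_width: 0.3
```

View pics/c2.png

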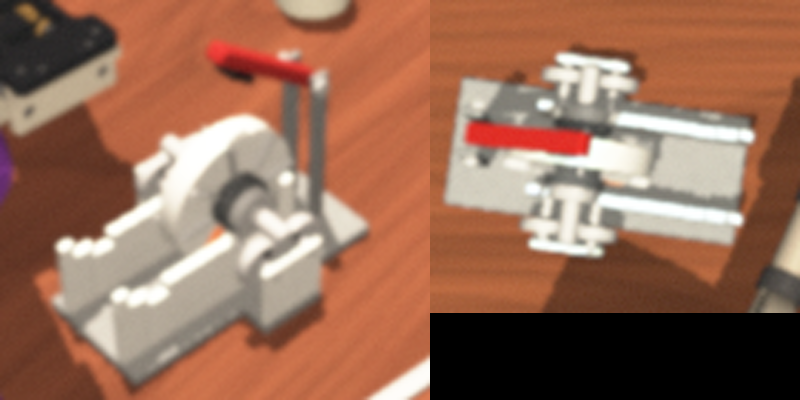

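The wheel lies on the rollers: the left half has it centred near (235,190), and the top half near (600,155). Its orange blade is now at (215,235). The brake is still raised. I'll bring the hand over the brake while the wheel swings out.

```bash
python3 -m handwheel '[{"claw":0,"dx":27.5,"dy":0,"dz":0,"rx":0,"ry":0,"rz":0},{"claw":0,"dx":27.5,"dy":-1,"dz":0,"rx":0,"ry":0,"rz":0},{"claw":0,"dx":27.5,"dy":-1,"dz":0,"rx":0,"ry":0,"rz":0},{"claw":0,"dx":27.5,"dy":-1,"dz":0,"rx":0,"ry":0,"rz":0},{"claw":0,"dx":27.5,"dy":0,"dz":0,"rx":0,"ry":0,"rz":0},{"claw":0,"dx":27.5,"dy":0,"dz":0,"rx":0,"ry":0,"rz":0},{"claw":0,"dx":27.5,"dy":0,"dz":0,"rx":0,"ry":0,"rz":0},{"claw":0,"dx":27,"dy":0,"dz":0,"rx":0,"ry":0,"rz":0},{"claw":0,"dx":0,"dy":0,"dz":15,"rx":0,"ry":0,"rz":0},{"claw":0,"dx":0,"dy":0,"dz":15,"rx":0,"ry":0,"rz":0}]'; R='{"claw":0,"dx":0,"dy":0,"dz":0,"rx":0,"ry":0,"rz":0}'
python3 -m handwheel '[{"claw":0,"dx":0,"dy":0,"dz":0,"rx":0,"ry":0,"rz":0},{"claw":0,"dx":0,"dy":0,"dz":0,"rx":0,"ry":0,"rz":0},{"claw":0,"dx":0,"dy":0,"dz":0,"rx":0,"ry":0,"rz":0},{"claw":0,"dx":0,"dy":0,"dz":0,"rx":0,"ry":0,"rz":0},{"claw":0,"dx":0,"dy":0,"dz":0,"rx":0,"ry":0,"rz":0},{"claw":0,"dx":0,"dy":0,"dz":0,"rx":0,"ry":0,"rz":0},{"claw":0,"dx":0,"dy":0,"dz":0,"rx":0,"ry":0,"rz":0},{"claw":0,"dx":0,"dy":0,"dz":0,"rx":0,"ry":0,"rz":0},{"claw":0,"dx":0,"dy":0,"dz":0,"rx":0,"ry":0,"rz":0},{"claw":0,"dx":0,"dy":0,"dz":0,"rx":0,"ry":0,"rz":0}]'
python3 v.py c3; python3 -m handwheel '[{"claw":0,"dx":0,"dy":0,"dz":0,"rx":0,"ry":0,"rz":0},{"claw":0,"dx":0,"dy":0,"dz":0,"rx":0,"ry":0,"rz":0},{"claw":0,"dx":0,"dy":0,"dz":0,"rx":0,"ry":0,"rz":0},{"claw":0,"dx":0,"dy":0,"dz":0,"rx":0,"ry":0,"rz":0},{"claw":0,"dx":0,"dy":0,"dz":0,"rx":0,"ry":0,"rz":0},{"claw":0,"dx":0,"dy":0,"dz":0,"rx":0,"ry":0,"rz":0},{"claw":0,"dx":0,"dy":0,"dz":0,"rx":0,"ry":0,"rz":0},{"claw":0,"dx":0,"dy":0,"dz":0,"rx":0,"ry":0,"rz":0},{"claw":0,"dx":0,"dy":0,"dz":0,"rx":0,"ry":0,"rz":0},{"claw":0,"dx":0,"dy":0,"dz":0,"rx":0,"ry":0,"rz":0}]'
python3 v.py c4
```

```text
time: 7.7
tool_pos: [562.5, 51.7, 235.3]
tcp_rot: [-3.139, 0.0, 1.444]
contact_force: [0.2, -0.2, 0.0]
grip_width: 0.4
time: 8.7
tool_pos: [563.2, 50.5, 237.7]
tcp_rot: [3.142, 0.0, 1.442]
contact_force: [-0.3, -0.0, 0.3]
grip_width: 0.5
time: 9.8
tool_pos: [563.2, 50.5, 237.7]
tcp_rot: [-3.142, 0.0, 1.442]
contact_force: [-1.0, -0.2, -0.7]
grip_width: 0.1
```

View pics/c4.png

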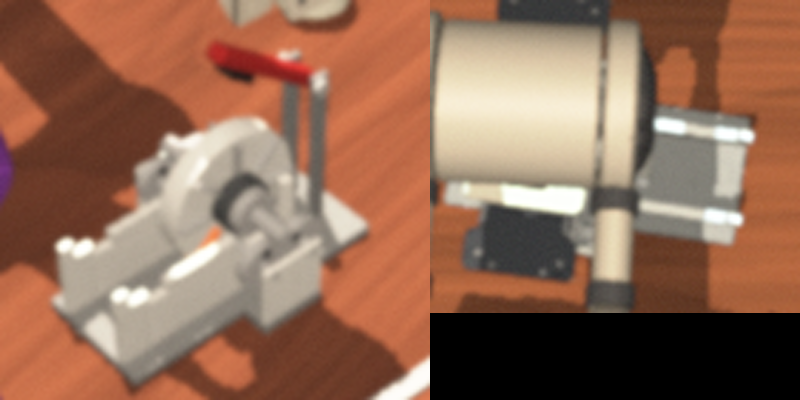

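The left half shows the wheel in the nest at (235,185), its orange blade at (208,240), and the fingertips just above the red arm at (250,10). I'll check stillness by frame differences.

```bash
for k in 5 6 7; do python3 -m handwheel '[{"claw":0,"dx":0,"dy":0,"dz":0,"rx":0,"ry":0,"rz":0},{"claw":0,"dx":0,"dy":0,"dz":0,"rx":0,"ry":0,"rz":0},{"claw":0,"dx":0,"dy":0,"dz":0,"rx":0,"ry":0,"rz":0},{"claw":0,"dx":0,"dy":0,"dz":0,"rx":0,"ry":0,"rz":0},{"claw":0,"dx":0,"dy":0,"dz":0,"rx":0,"ry":0,"rz":0},{"claw":0,"dx":0,"dy":0,"dz":0,"rx":0,"ry":0,"rz":0},{"claw":0,"dx":0,"dy":0,"dz":0,"rx":0,"ry":0,"rz":0},{"claw":0,"dx":0,"dy":0,"dz":0,"rx":0,"ry":0,"rz":0},{"claw":0,"dx":0,"dy":0,"dz":0,"rx":0,"ry":0,"rz":0}]' | head -1; python3 v.py c$k; done
python3 - <<'E'
from h import *
F=[pickle.load(open(f'c{k}.pkl','rb'))[0]['frame'].astype(int) for k in range(3,8)]
for a,b in zip(F,F[1:]):
  d=abs(a-b).max(2)
  print('wheel',d[210:262,300:347].mean().round(2),d[210:262,300:347].max(),'elsewhere',d[300:400,400:500].mean().round(2),d[300:400,400:500].max())
for f in F:
  h=cv2.cvtColor(f.astype(np.uint8),cv2.COLOR_RGB2HSV)[240:265,305:330]; m=(h[...,0]>7)&(h[...,0]<20)&(h[...,1]>140)&(h[...,2]>150); 
  print(m.sum(),np.argwhere(m).mean(0) if m.any() else 0)
E
```

```text
time: 10.8
time: 11.8
time: 12.8
wheel 1.66 7 elsewhere 1.75 7
wheel 1.66 6 elsewhere 1.76 7
wheel 1.68 6 elsewhere 1.75 7
wheel 1.68 6 elsewhere 1.76 7
7 [11. 14.]
7 [11. 14.]
7 [11. 14.]
7 [11. 14.]
7 [11. 14.]
```

The wheel has been still since 8.7 s, with only image noise between frames. I'll lower the brake now.

```bash
python3 -m handwheel '[{"claw":0,"dx":0,"dy":0,"dz":8,"rx":0,"ry":0,"rz":0},{"claw":0,"dx":0,"dy":0,"dz":8,"rx":0,"ry":0,"rz":0},{"claw":0,"dx":0,"dy":0,"dz":5,"rx":0,"ry":0,"rz":0},{"claw":0,"dx":0,"dy":0,"dz":4,"rx":0,"ry":0,"rz":0},{"claw":0,"dx":-1,"dy":0,"dz":4,"rx":0,"ry":0,"rz":0},{"claw":0,"dx":-2,"dy":0,"dz":4,"rx":0,"ry":0,"rz":0}]';python3 -m handwheel '[{"claw":0,"dx":-2,"dy":0,"dz":4,"rx":0,"ry":0,"rz":0},{"claw":0,"dx":-2,"dy":0,"dz":4,"rx":0,"ry":0,"rz":0},{"claw":0,"dx":-2,"dy":0,"dz":4,"rx":0,"ry":0,"rz":0}]'; python3 -m handwheel '[{"claw":0,"dx":-2,"dy":0,"dz":4,"rx":0,"ry":0,"rz":0},{"claw":0,"dx":-2,"dy":0,"dz":4,"rx":0,"ry":0,"rz":0},{"claw":0,"dx":-2,"dy":0,"dz":4,"rx":0,"ry":0,"rz":0}]'
```

```text
time: 13.5
tool_pos: [563.1, 47.5, 204.9]
tcp_rot: [3.14, 0.0, 1.442]
contact_force: [-1.2, 0.0, 3.3]
grip_width: 0.5
time: 13.8
tool_pos: [562.2, 41.2, 192.5]
tcp_rot: [3.141, 0.0, 1.442]
contact_force: [0.8, -0.6, 4.3]
grip_width: 0.2
time: 14.1
tool_pos: [561.4, 35.8, 180.3]
tcp_rot: [3.141, -0.001, 1.442]
contact_force: [1.4, 1.3, 2.7]
grip_width: 0.3
```

```bash
python3 -m handwheel '[{"claw":0,"dx":-2,"dy":0,"dz":3,"rx":0,"ry":0,"rz":0},{"claw":0,"dx":-2,"dy":0,"dz":3,"rx":0,"ry":0,"rz":0},{"claw":0,"dx":-2,"dy":0,"dz":3,"rx":0,"ry":0,"rz":0},{"claw":0,"dx":-2,"dy":0,"dz":2,"rx":0,"ry":0,"rz":0}]'; python3 -m handwheel '[{"claw":0,"dx":-1,"dy":0,"dz":1,"rx":0,"ry":0,"rz":0},{"claw":0,"dx":-1,"dy":0,"dz":1,"rx":0,"ry":0,"rz":0}]';python3 -m handwheel '[{"claw":0,"dx":-1,"dy":0,"dz":1,"rx":0,"ry":0,"rz":0},{"claw":0,"dx":0,"dy":0,"dz":1,"rx":0,"ry":0,"rz":0}]'
```

```text
time: 14.5
tool_pos: [560.0, 27.7, 169.3]
tcp_rot: [-3.141, -0.0, 1.442]
contact_force: [0.3, 2.7, 2.6]
grip_width: 0.2
time: 14.7
tool_pos: [559.9, 25.6, 167.6]
tcp_rot: [-3.141, 0.0, 1.442]
contact_force: [0.4, 1.6, 2.8]
grip_width: 0.3
time: 14.9
tool_pos: [559.9, 24.5, 165.7]
tcp_rot: [3.141, 0.0, 1.442]
contact_force: [0.7, 1.4, 2.7]
grip_width: 0.6
```

```bash
for i in 1 2 3; do :; done; python3 -m handwheel '[{"claw":0,"dx":0,"dy":0,"dz":0.8,"rx":0,"ry":0,"rz":0},{"claw":0,"dx":0,"dy":0,"dz":0.8,"rx":0,"ry":0,"rz":0}]';python3 -m handwheel '[{"claw":0,"dx":0,"dy":0,"dz":0.7,"rx":0,"ry":0,"rz":0}]';python3 -m handwheel '[{"claw":0,"dx":0,"dy":0,"dz":0.7,"rx":0,"ry":0,"rz":0}]'
```

```text
time: 15.1
tool_pos: [559.8, 24.4, 164.1]
tcp_rot: [-3.142, 0.001, 1.442]
contact_force: [-0.1, -1.2, 2.8]
grip_width: 0.5
time: 15.2
tool_pos: [559.8, 24.3, 163.4]
tcp_rot: [3.142, 0.001, 1.442]
contact_force: [-0.5, -2.0, 2.3]
grip_width: 0.9
time: 15.3
tool_pos: [559.8, 24.3, 162.7]
tcp_rot: [-3.142, 0.001, 1.442]
contact_force: [-1.1, -1.8, 1.8]
grip_width: 0.6
```

```bash
python3 -m handwheel '[{"claw":0,"dx":0,"dy":0,"dz":0.7,"rx":0,"ry":0,"rz":0}]';python3 -m handwheel '[{"claw":0,"dx":0,"dy":0,"dz":0.6,"rx":0,"ry":0,"rz":0}]';python3 -m handwheel '[{"claw":0,"dx":0,"dy":0,"dz":0.6,"rx":0,"ry":0,"rz":0}]'
```

```text
time: 15.4
tool_pos: [559.9, 24.3, 162.3]
tcp_rot: [3.141, 0.001, 1.442]
contact_force: [-2.6, -2.0, 8.3]
grip_width: 0.7
time: 15.5
tool_pos: [559.9, 24.3, 162.2]
tcp_rot: [3.141, 0.001, 1.442]
contact_force: [-3.6, -2.7, 10.7]
grip_width: 0.8
time: 15.6
tool_pos: [559.9, 24.3, 162.1]
tcp_rot: [3.141, 0.001, 1.442]
contact_force: [-5.1, -2.2, 14.4]
grip_width: 0.5
```

```bash
python3 -m handwheel '[{"claw":0,"dx":0,"dy":0,"dz":0.5,"rx":0,"ry":0,"rz":0},{"claw":0,"dx":0,"dy":0,"dz":0,"rx":0,"ry":0,"rz":0},{"claw":0,"dx":0,"dy":0,"dz":0,"rx":0,"ry":0,"rz":0}]'
```

```text
time: 15.9
tool_pos: [559.9, 24.3, 162.0]
tcp_rot: [3.14, 0.001, 1.442]
contact_force: [-5.5, -3.3, 13.4]
grip_width: 0.6
```

```bash
python3 -m handwheel '[{"claw":0,"dx":0,"dy":0,"dz":0.5,"rx":0,"ry":0,"rz":0},{"claw":0,"dx":0,"dy":0,"dz":0.3,"rx":0,"ry":0,"rz":0},{"claw":0,"dx":0,"dy":0,"dz":0,"rx":0,"ry":0,"rz":0},{"claw":0,"dx":0,"dy":0,"dz":0,"rx":0,"ry":0,"rz":0},{"claw":0,"dx":0,"dy":0,"dz":0,"rx":0,"ry":0,"rz":0}]'
```

```text
time: 16.4
tool_pos: [560.0, 24.3, 161.9]
tcp_rot: [3.14, 0.001, 1.442]
contact_force: [-6.7, -3.0, 18.6]
grip_width: 0.6
```

Pressed with 18.6 N. I'll release straight up.

```bash
python3 -m handwheel '[{"claw":0,"dx":0,"dy":0,"dz":-1,"rx":0,"ry":0,"rz":0},{"claw":0,"dx":0,"dy":0,"dz":-2,"rx":0,"ry":0,"rz":0},{"claw":0,"dx":0,"dy":0,"dz":-4,"rx":0,"ry":0,"rz":0},{"claw":0,"dx":0,"dy":0,"dz":-10,"rx":0,"ry":0,"rz":0},{"claw":0,"dx":0,"dy":0,"dz":-30,"rx":0,"ry":0,"rz":0},{"claw":0,"dx":0,"dy":0,"dz":-30,"rx":0,"ry":0,"rz":0}]'; python3 -m handwheel '[{"claw":0,"dx":-40,"dy":0,"dz":-10,"rx":0,"ry":0,"rz":0},{"claw":0,"dx":-40,"dy":0,"dz":0,"rx":0,"ry":0,"rz":0},{"claw":0,"dx":-40,"dy":0,"dz":0,"rx":0,"ry":0,"rz":0},{"claw":0,"dx":-40,"dy":0,"dz":0,"rx":0,"ry":0,"rz":0},{"claw":0,"dx":-40,"dy":0,"dz":0,"rx":0,"ry":0,"rz":0},{"claw":0,"dx":0,"dy":0,"dz":0,"rx":0,"ry":0,"rz":0},{"claw":0,"dx":0,"dy":0,"dz":0,"rx":0,"ry":0,"rz":0},{"claw":0,"dx":0,"dy":0,"dz":0,"rx":0,"ry":0,"rz":0}]'; python3 v.py c8; python3 - <<'E'
from h import *
c,s=pickle.load(open('c8.pkl','rb')); t0=pickle.load(open('top0.pkl','rb')); s0=pickle.load(open('scene0.pkl','rb'))
yaw=1.444; X=np.array([np.cos(yaw),np.sin(yaw),0]);N=np.array([559.7,25.1,0])
P=[N+x*X+np.array([0,0,162]) for x in(-32,80)]
print('pred level',proj(s,P),proj(c,P))
for n,f in(('t',s['frame']),('s',c['frame'])):
    h=cv2.cvtColor(f,cv2.COLOR_RGB2HSV); m=((h[...,0]<5)|(h[...,0]>174))&(h[...,1]>200)&(h[...,2]>90)
    m[:, :250]=0;m[:,400:]=0;m[:150]=0;m[300:]=0
    r=cv2.minAreaRect(np.argwhere(m)[:,::-1].astype(np.float32)); print(n,m.sum(),cv2.boxPoints(r).round(1).tolist())
for nm,(x0,x1,y0,y1) in dict(mug=(150,200,300,355),jar=(450,495,305,345),wrench=(280,362,160,192)).items():
    d=abs(s['frame'][y0:y1,x0:x1].astype(int)-t0['frame'][y0:y1,x0:x1]).max(2); print(nm,d.mean().round(1),d.max())
f=pickle.load(open('c7.pkl','rb'))[0]['frame']
for g in(f,c['frame']):
  h=cv2.cvtColor(g,cv2.COLOR_RGB2HSV)[240:265,305:330]; m=(h[...,0]>7)&(h[...,0]<20)&(h[...,1]>140)&(h[...,2]>150); print(m.sum(),np.argwhere(m).mean(0) if m.any() else 0)
E
```

```text
time: 17.0
tool_pos: [559.5, 24.9, 237.2]
tcp_rot: [-3.14, -0.0, 1.442]
contact_force: [1.4, -0.4, -0.0]
grip_width: 0.6
time: 17.8
tool_pos: [534.3, -172.7, 246.7]
tcp_rot: [3.142, -0.0, 1.442]
contact_force: [1.4, -0.6, -0.7]
grip_width: 0.8
pred level [[326.2685521  254.54167757]
 [275.00078963 247.67524625]] [[310.42418327 217.603104  ]
 [346.21281548 196.51745542]]
t 267 [[274.29998779296875, 249.1999969482422], [275.1000061035156, 243.1999969482422], [324.5, 250.1999969482422], [323.70001220703125, 256.20001220703125]]
s 6 [[319.0, 218.0], [346.5, 200.3000030517578], [347.1000061035156, 201.10000610351562], [319.5, 218.8000030517578]]
mug 4.4 11
jar 27.4 155
wrench 4.9 11
7 [11. 14.]
7 [11. 14.]
```

View pics/c8.png

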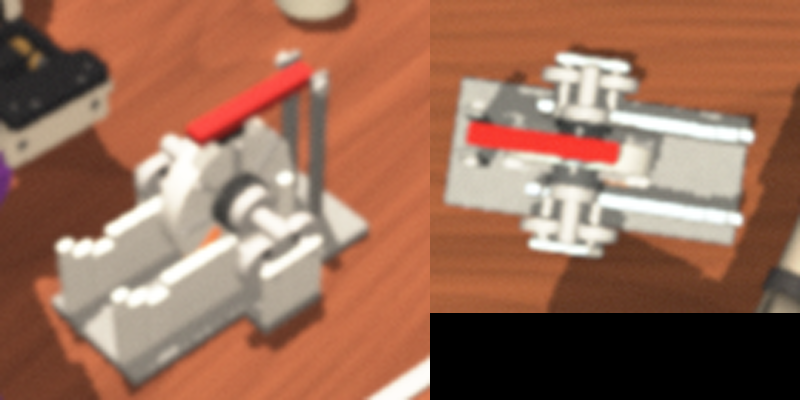

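The brake arm now lies level on the rim, from (190,130) to (310,70), and the orange blade is unchanged at (208,240). The jar's change in the top view is probably the arm's shadow, so I'll check it in the scene view and then hand in.

```bash
python3 - <<'E'
from h import *
c=pickle.load(open('c8.pkl','rb'))[0]['frame'];s=pickle.load(open('scene0.pkl','rb'))['frame']
g=lambda f:cv2.cvtColor(f,cv2.COLOR_RGB2GRAY)[270:340,130:190].astype(np.float32)
E=lambda f:cv2.Canny(g(f).astype(np.uint8),60,120).astype(np.float32)
print('jar shift px',cv2.phaseCorrelate(E(s),E(c)), abs(g(s)-g(c)).mean())
bot.close_job(); print(bot.get_obs()['time'])
E
```

```text
jar shift px ((0.4135566717895891, 0.14085214946511826), 0.6270596654326828) 19.662619
the job is handed in; nothing more can be done
the job is handed in; nothing more can be done
```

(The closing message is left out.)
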